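# Run the board into the test bay and trace its shield seam with the sprung probe

### The job

Push the board carrier gently along the rollers, without lifting it, until it is fully home against the stop of the test bay. Then take the sprung probe out of its stand, set its tip lightly on the square pad of the shield and run it along the whole stepped seam to the round pad at 2 to 3 cm a second, the tip always on the seam and slightly pressed in, coming down and lifting off only at the pads. Finally stand the probe upright in its own stand again, leaving the carrier home and the other things on the bench undisturbed.

Things in the scene. Friction and masses are not known exactly. Their poses are not given: they have to be found in the camera images.
- lane: fixed roller lane, 402 mm long (y): dark rails (tops at 53 mm, inner faces 116 mm apart, 154 mm over all), 14 free steel rollers, tops 45 mm above the table. Origin on the table on the lane's middle line; y runs along the lane. Test bay at its -y end, between four white blocks 58 mm high; its stop is an upright dark plate 75 mm high with a stud on top, face at y -175 mm. The +y end is open
- bay (a point): where the carrier's origin lies when the carrier is fully home against the stop (on the roller tops, 100 mm from the lane's origin towards -y); axes as the lane's
- carrier: loose board carrier, 110 (x) by 150 mm (y), 0.5-0.9 kg: black tray, green board, flat bare-metal shield 90 by 122 mm, top 26 mm above the underside; across its +y end a black push plate 100 mm wide, 8 thick, top 42 mm above the underside, outer face at y +75 mm. Origin: centre of the underside; axes nearly the lane's. It starts towards the lane's +y end
- seam_start (a point): centre of the square pad (12 mm), on the shield's top face, where the seam starts, at carrier x -25, y +45 mm. The seam is a flush dark line 3 mm wide in three straight legs of 45 to 47 mm with right-angled corners
- seam_corner1 (a point): first corner of the seam, on the shield's top face, at carrier x -25, y 0 mm
- seam_corner2 (a point): second corner of the seam, on the shield's top face, at carrier x +22, y 0 mm
- seam_end (a point): centre of the round pad (13 mm), on the shield's top face, where the seam ends, at carrier x +22, y -45 mm
- probe: loose sprung probe, 70 g, upright in its stand: grey handle 16 by 16 mm square, 5 to 83 mm above the origin; black flange 32 mm across, 5 mm thick; nose 11 mm across reaching 30 mm below the flange, and a thin brass tip. Origin: centre of the flange's underside, which rests on the stand's top; z up the handle, x and y square to its flats
- probe_point (a point): the very end of the brass tip, 4 mm across, 45 mm below the probe's origin when the spring is out
- probe_tip (a joint): how far the sprung tip is pressed into the probe, m: 0 is fully out, 0.010 is bottomed; about 0.4 N to start it and 1.7 N at the end
- probe_stand: fixed grey block 50 by 50 by 60 mm with an upright hole 19 mm across right through its middle; the probe stands in it. An equal block holds the nut driver; the two may change places. Origin at the centre of the underside
- probe_stand_hole0 (a point): centre of the hole's mouth, on the top of the probe's stand, 60 mm above the table
- driver: bystander: nut driver with a waisted round black handle 32 mm across and 90 mm high, standing in the other block (50 by 50 by 60 mm); origin at the underside of its handle, on the block's top
- multimeter: bystander: grey hand multimeter 85 by 180 by 46 mm lying on the bench off the open end of the lane; origin at the centre of its underside
- flux_bottle: bystander: amber bottle 44 mm across, 85 mm high, beyond the lane; origin at the centre of its underside
- solder_spool: bystander: metal spool 60 mm across, 44 mm high, off the bay end of the lane; origin at the centre of its underside
- screwdriver: bystander: screwdriver 170 mm long lying on the robot's side of the lane
- parts_tray: bystander: clear divided tray 70 by 130 by 28 mm beyond the lane; origin at the centre of its underside
- heatsink: bystander: finned aluminium heat sink 50 by 40 by 25 mm on the robot's side; origin at the centre of its underside

How it is judged:
By the outcome, as a careful person would: the job done as asked, in the order asked, and still so for the second after the job is handed in, with the robot touching nothing.
It also fails if it takes over 72 s, if anything falls off the work surface, if the arm or the gripper's body presses on something with over 40 N, if the wrist force passes 120 N, or if a joint passes its speed limit or range.

### The arm

A 6-joint arm with a two-finger parallel gripper is mounted at the origin on the work surface. World frame = base frame: x ahead of the robot, y to its left, z up, the work surface at z = 0. Lengths are in m, angles in rad, forces in N, time in s.
With the tool pointing down it reaches from about 0.325 to 0.9 m from the base axis. Payload 6.1 kg.
Tool frame: the origin (TCP) lies on the centre line of the jaws, within the pads' length; the fingertips stand 17 mm ahead of it and the grasp point (between the pads) lies 2 mm behind it (env.tips_ahead is the distance from the TCP to the fingertips, in m); z points along the fingers, y is the line along which they close (so a half turn about z gives the same grasp; the last joint's range is limited). The gripper opens to 87 mm and grips with 3 to 60 N. Pads are 19 mm wide; open, the fingers measure 117 mm over their backs; the gripper's body (75 mm by 190 mm) begins 51 mm behind the grasp point.
Start: joints at [-1.412, 0.22, 1.526, -0, 1.395, -0.126], TCP at [0.176, -0.6, 0.24] pointing down, gripper open.
Joint ranges: [-2.98, 2.98], [-0.91, 2.08], [0.09, 2.57], [-1.24, 4.39], [0.2, 2.65], [-2.68, 2.68]. Speed limits (rad/s): [2.57, 2.57, 3.01, 3.14, 3.14, 3.14].

### API

Orientations are given as a unit quaternion [w, x, y, z].
In Python, from bench import env, grab_frame, sign_off, models gives the robot as it stands. The module is installed in compiled form; this text tells all that it offers.
- The arm moves only by the shell command python3 -m pendant 'ROWS'. ROWS is JSON, a list of rows, each an object of numbers: "wx", "wy", "wz": the turn, a rotation vector about the world's x, y, z as a fraction of full scale; "tx", "ty", "tz": the shift along the world's x, y, z as a fraction of full scale; "gripper": the closure, from -1 (fully open) to 1 (shut). In form: [{"wx": .., "wy": .., "wz": .., "tx": .., "ty": .., "tz": .., "gripper": ..}, ...]. A call has 1 to 5 rows; each row is the pose to reach, as a shift and turn from the pose commanded when the call began; what a row does not reach only later rows make up. Full scale, the value 1, is 0.1 m for a shift and 0.5 rad for a turn. A row lasts 1/10 s, in which the tool goes at most 50 mm and 8.59 degrees, less where a joint would pass 70% of its speed; a pose out of reach is approached as far as the arm can. A call with a number of a shift or a turn outside -1 to 1 is refused whole. A call with a gripper value outside its range is refused whole. The fingers move at their own pace and stop on an object; the grip force is fixed at half the most. Time passes only in rows, so rows that repeat a pose let the fingers close. It gives the time, the measured TCP pose, the force, the opening and the grip force at its end, in the units of the state.
- env.state(): the state, without advancing time (a new reading comes with each control period).
- grab_frame(name): name is "scene" or "top" or "wrist"; returns a dict with "img" (420x560x3 uint8, red, green, blue), "depth" (420x560 float32, m along the optical axis (not along the pixel's ray), 0 where there is no reading), "mtx" (3x3 intrinsics, pixels), "D" ([k1, k2, p1, p2, k3] as OpenCV has them; the pictures are not rectified), "view" (4x4, takes a point from world to camera coordinates). Camera axes: x right, y down, z forward; pixel columns grow to the right and rows downward; lengths in m; the calibration is good to about 2 mm. A picture is of the moment at which its call begins.
- sign_off(): hands the job in; it is judged then, once.
Trained networks look in the newest picture that a camera, given by its name, has taken for a name from the list of things; names that differ only in an ending like _2 or _b are one class to them, and where a whole thing is asked for, a point or a joint stands for the part that bears it (a point fixed in the world has none). Each returns a list of dicts, best first, with "score" (0 to 1); they miss things now and then, are a little off and sometimes report something else, mostly with a low value. They report only what shows in the picture. A call takes as long as a camera call.
- models.silhouettes(target, camera): "pixels" (420x560 bool, what is visible of it) and "rect" ([left, top, right, bottom] in pixels, round what is visible of it).
The state is a dict: "clock": time; "joints": joint angles; "qd": joint speeds; "tau": joint torques, N m; "ee_pos": TCP position; "ee_rot": TCP orientation; "ft_force": force on the tool from outside, world axes, zero at the start; "ft_torque": the same for the moment, N m; "grip_width": finger opening in m; "grasp_force": force on a finger pad.
Only numpy, scipy, OpenCV 4.12 (cv2) and the standard library are available. Lean on these libraries where they do the work, as an engineer would, in place of code of your own. Each camera call takes 0.05 s, during which the arm holds its last target. There are 200 camera calls.

## Working session

There is one attempt and no reset: what is moved stays moved. The work goes in short steps, Python scripts to look and compute and a shell command to move; the robot and the scene stay as the last step left them, time stands still between calls to the robot, and variables do not carry over. Pictures are saved under pics/ and viewed, at most 12 in all, crops included, and the job is handed in when it is done.

```bash
mkdir -p pics; python3 - <<'E'
from bench import env, grab_frame, models
import cv2,numpy as np
s=env.state();print(s['clock'],s['ee_pos'],s['ee_rot'],s['ft_force'],env.tips_ahead)
for c in('scene','top'):
    f=grab_frame(c);cv2.imwrite(f'pics/{c}0.png',f['img'][:,:,::-1]);np.savez(f'{c}0.npz',**f)
    print(c,np.round(np.linalg.inv(f['view']),3).tolist(),f['mtx'].tolist(),f['D'])
E
```

```text
0.0 [ 0.17551026 -0.5992333   0.23842582] [-9.88008006e-04  9.89876620e-01  1.41927100e-01 -1.65850582e-05] [-0.07160465 -0.17258819  0.47590641] 0.017
scene [[0.661, 0.595, -0.457, 1.081], [0.75, -0.517, 0.413, -0.424], [0.01, -0.615, -0.788, 0.974], [0.0, 0.0, 0.0, 1.0]] [[474.80621062158053, 0.0, 281.42793956608057], [0.0, 474.80621062158053, 208.79170113582484], [0.0, 0.0, 1.0]] [0.0075292 0.        0.        0.        0.       ]
top [[0.089, -0.97, 0.226, 0.245], [-0.996, -0.086, 0.023, 0.003], [-0.003, -0.227, -0.974, 1.504], [0.0, 0.0, 0.0, 1.0]] [[505.5816225747404, 0.0, 269.4012281134297], [0.0, 505.5816225747404, 205.4221370872349], [0.0, 0.0, 1.0]] [-0.11160608  0.          0.          0.          0.        ]
```

View pics/top0.png

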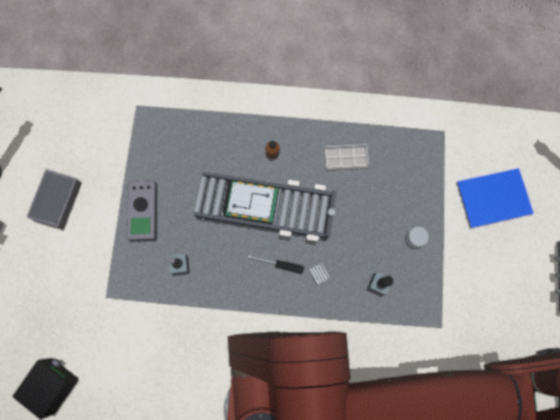

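View pics/scene0.png

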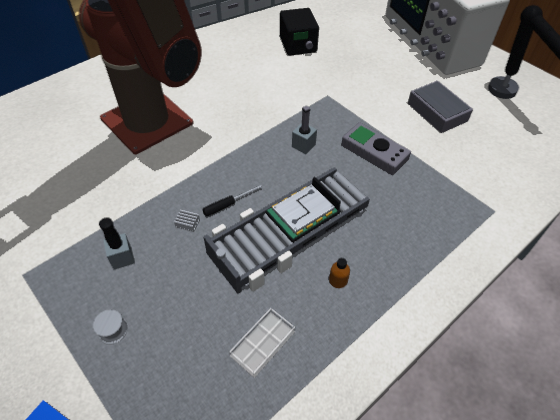

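```bash
cat > h.py <<'E'
import numpy as np,cv2
from bench import env,grab_frame,models
def world(f,mask):
    v,u=np.nonzero(mask&(f['depth']>0)); z=f['depth'][v,u]
    p=cv2.undistortPoints(np.c_[u,v].astype(float)[:,None],f['mtx'],f['D'])[:,0]
    c=np.c_[p*z[:,None],z,np.ones(len(z))]
    return (np.linalg.inv(f['view'])@c.T).T[:,:3]
def rays(f,uv,z):
    p=cv2.undistortPoints(np.array(uv,float).reshape(-1,1,2),f['mtx'],f['D'])[:,0]
    T=np.linalg.inv(f['view']); d=np.c_[p,np.ones(len(p))]@T[:3,:3].T; o=T[:3,3]
    return o+d*((z-o[2])/d[:,2])[:,None]
def proj(f,P):
    P=np.atleast_2d(P).astype(float);r=cv2.Rodrigues(f['view'][:3,:3])[0]
    return cv2.projectPoints(P,r,f['view'][:3,3].copy(),f['mtx'],f['D'])[0][:,0]
E
python3 - <<'E'
from h import *
for c in('top','scene'):
  f=np.load(c+'0.npz')
  for n in('lane','carrier','probe','probe_stand','driver','multimeter','flux_bottle','solder_spool','screwdriver','parts_tray','heatsink'):
    for r in models.silhouettes(n,c)[:2]:
      p=world(f,r['pixels'])
      if len(p): 
        hi=p[p[:,2]>np.percentile(p[:,2],95)-.004]
        print(c,n,round(r['score'],2),np.round(r['rect']),np.percentile(p,[2,50,98],axis=0).round(3).tolist(),'top',hi.mean(0).round(3))
E
```

```text
top lane 0.74 [198. 174. 336. 245.] [[0.496, -0.142, -0.0], [0.581, -0.02, 0.044], [0.658, 0.249, 0.075]] top [ 0.571 -0.101  0.07 ]
top lane 0.72 [168. 258. 182. 270.] [[0.37, 0.273, 0.054], [0.383, 0.283, 0.068], [0.403, 0.311, 0.144]] top [0.386 0.285 0.142]
top carrier 0.71 [223. 180. 278. 227.] [[0.533, 0.02, 0.051], [0.583, 0.092, 0.069], [0.638, 0.164, 0.087]] top [0.589 0.144 0.084]
top probe 0.64 [171. 261. 181. 270.] [[0.374, 0.275, 0.06], [0.383, 0.28, 0.096], [0.398, 0.294, 0.145]] top [0.384 0.284 0.142]
top probe 0.52 [224. 178. 278. 221.] [[0.535, 0.021, 0.053], [0.584, 0.093, 0.069], [0.637, 0.163, 0.087]] top [0.587 0.126 0.08 ]
top probe_stand 0.59 [169. 254. 190. 276.] [[0.358, 0.258, -0.004], [0.383, 0.273, 0.057], [0.421, 0.303, 0.067]] top [0.387 0.278 0.064]
top driver 0.51 [377. 276. 391. 289.] [[0.369, -0.313, 0.088], [0.38, -0.296, 0.145], [0.393, -0.287, 0.152]] top [ 0.381 -0.302  0.149]
top multimeter 0.95 [127. 182. 159. 242.] [[0.449, 0.371, 0.008], [0.533, 0.415, 0.037], [0.624, 0.464, 0.048]] top [0.542 0.42  0.044]
top multimeter 0.54 [223. 183. 280.
[... 2182 characters left out ...]
_bottle 0.98 [326. 258. 350. 289.] [[0.74, 0.023, 0.001], [0.769, 0.034, 0.054], [0.783, 0.059, 0.087]] top [0.764 0.043 0.085]
scene solder_spool 0.85 [ 93. 311. 128. 343.] [[0.505, -0.435, 0.004], [0.538, -0.409, 0.045], [0.557, -0.383, 0.049]] top [ 0.531 -0.409  0.046]
scene screwdriver 0.76 [202. 188. 257. 215.] [[0.4, -0.079, 0.012], [0.418, -0.039, 0.023], [0.427, 0.036, 0.03]] top [ 0.413 -0.04   0.027]
scene parts_tray 0.81 [231. 309. 292. 374.] [[0.726, -0.251, 0.002], [0.764, -0.187, 0.011], [0.804, -0.122, 0.031]] top [ 0.765 -0.19   0.028]
scene heatsink 0.84 [175. 207. 202. 229.] [[0.362, -0.153, 0.002], [0.401, -0.128, 0.022], [0.426, -0.099, 0.029]] top [ 0.397 -0.126  0.027]
```

```bash
python3 - <<'E'
from h import *
allm=np.ones((420,560),bool)
def rect(p):
    r=cv2.minAreaRect((p[:,:2]*1000).astype(np.float32));return np.round(r[0],1),np.round(r[1],1),round(r[2],2)
for c in('top','scene'):
  f=np.load(c+'0.npz'); p=world(f,allm)
  L=p[(p[:,0]>.48)&(p[:,0]<.69)&(p[:,1]>-.2)&(p[:,1]<.29)]
  a=L[(L[:,2]>.049)&(L[:,2]<.056)]; print(c,'rail',len(a),rect(a))
  a=L[(L[:,2]>.03)]; print('all',rect(a))
  a=L[(L[:,2]>.0685)&(L[:,2]<.074)&(L[:,1]>.0)]; print('shield',len(a),a[:,:2].mean(0),rect(a))
  a=L[(L[:,2]>.081)&(L[:,1]>.1)]; print('plate',len(a),a[:,:2].mean(0),rect(a))
  a=L[(L[:,2]>.064)&(L[:,1]<-.05)]; print('stop',len(a),a[:,:2].mean(0),rect(a))
  for n,cx,cy in(('probe',.386,.283),('driver',.38,-.3)):
    b=p[(abs(p[:,0]-cx)<.06)&(abs(p[:,1]-cy)<.06)]
    a=b[(b[:,2]>.045)&(b[:,2]<.064)];print(n,'block',rect(a))
    a=b[b[:,2]>.138];print(n,'top',len(a),a.mean(0).round(4),rect(a))
  s=env.state
f=np.load('top0.npz')
E
```

```text
top rail 1008 (array([585.2,  52.5]), array([399.8, 170.4]), 85.66)
all (array([585.3,  53.9]), array([411.7, 171. ]), 85.33)
shield 757 [0.58772993 0.09201961] (array([586.9,  95.4]), array([127.9, 100.4]), 85.22)
plate 93 [0.59239621 0.16268605] (array([593. , 162.8]), array([ 8.5, 97.5]), 85.54)
stop 214 [ 0.56707813 -0.14228075] (array([ 559.3, -140.6]), array([ 31.9, 154.1]), 76.23)
probe block (array([385.1, 285.8]), array([50.8, 50.1]), 11.97)
probe top 31 [0.3853 0.2851 0.1417] (array([385.4, 285.5]), array([16.5, 13.6]), 2.92)
driver block (array([ 382.1, -301.8]), array([51.8, 51.5]), 70.11)
driver top 94 [ 0.3822 -0.3016  0.1466] (array([ 382. , -301.7]), array([27.2, 27.7]), 30.97)
scene rail 1374 (array([586. ,  51.2]), array([401.8, 171.7]), 85.45)
all (array([585. ,  52.7]), array([411. , 171.6]), 85.85)
shield 1279 [0.58922768 0.09332179] (array([590.9,  96.4]), array([133.5, 100.6]), 87.54)
plate 146 [0.59554565 0.16171098] (array([594. , 162.2]), array([10.1, 99.5]), 85.1)
stop 374 [ 0.57493992 -0.14379181] (array([ 570.1, -142.2]), array([ 19.7, 137.6]), 81.8)
probe block (array([386. , 286.3]), array([51.3, 56.9]), 11.64)
probe top 35 [0.3873 0.2837 0.1428] (array([385.8, 284.6]), array([17. , 18.6]), 81.43)
driver block (array([ 382. , -301.5]), array([50.3, 53.9]), 70.39)
driver top 148 [ 0.3845 -0.3017  0.1471] (array([ 382. , -301.1]), array([27.5, 29. ]), 54.63)
```

```bash
M="python3 -m pendant"
python3 -m pendant '[{"tx":0.5,"ty":1,"wz":-0.09,"gripper":1},{"tx":0.5,"ty":1,"wz":-0.09,"gripper":1},{"tx":0.5,"ty":1,"wz":-0.09,"gripper":1}]'
python3 -m pendant '[{"tx":0.5,"ty":1,"wz":-0.09,"gripper":1},{"tx":0.5,"ty":1,"wz":-0.09,"gripper":1},{"tx":0.5,"ty":1,"wz":-0.09,"gripper":1}]'
```

```text
$[0]: bad value
$[0]: bad value
```

```bash
python3 -m pendant '[{"wx":0,"wy":0,"wz":-0.09,"tx":0.5,"ty":1,"tz":0,"gripper":1},{"wx":0,"wy":0,"wz":-0.09,"tx":0.5,"ty":1,"tz":0,"gripper":1},{"wx":0,"wy":0,"wz":-0.09,"tx":0.5,"ty":1,"tz":0,"gripper":1}]'
```

```text
clock: 1.5
ee_pos: [0.2273, -0.496, 0.2389]
ee_rot: [-0.001, 0.993, 0.121, 0.0]
ft_force: [-0.7, 0.1, 0.5]
grip_width: 0.0703
grasp_force: 0.0
```

```bash
python3 -m pendant '[{"wx":0,"wy":0,"wz":-0.09,"tx":0.53,"ty":0.99,"tz":0,"gripper":1},{"wx":0,"wy":0,"wz":-0.09,"tx":0.53,"ty":0.99,"tz":0,"gripper":1},{"wx":0,"wy":0,"wz":-0.09,"tx":0.53,"ty":0.99,"tz":0,"gripper":1}]' | grep -E "clock|pos"
python3 -m pendant '[{"wx":0,"wy":0,"wz":-0.09,"tx":0.53,"ty":0.99,"tz":0,"gripper":1},{"wx":0,"wy":0,"wz":-0.09,"tx":0.53,"ty":0.99,"tz":0,"gripper":1},{"wx":0,"wy":0,"wz":-0.09,"tx":0.53,"ty":0.99,"tz":0,"gripper":1}]' | grep -E "clock|pos"
python3 -m pendant '[{"wx":0,"wy":0,"wz":-0.09,"tx":0.53,"ty":0.99,"tz":0,"gripper":1},{"wx":0,"wy":0,"wz":-0.09,"tx":0.53,"ty":0.99,"tz":0,"gripper":1},{"wx":0,"wy":0,"wz":-0.09,"tx":0.53,"ty":0.99,"tz":0,"gripper":1}]' | grep -E "clock|pos"
python3 -m pendant '[{"wx":0,"wy":0,"wz":-0.09,"tx":0.53,"ty":0.99,"tz":0,"gripper":1},{"wx":0,"wy":0,"wz":-0.09,"tx":0.53,"ty":0.99,"tz":0,"gripper":1},{"wx":0,"wy":0,"wz":-0.09,"tx":0.53,"ty":0.99,"tz":0,"gripper":1}]' | grep -E "clock|pos"
python3 -m pendant '[{"wx":0,"wy":0,"wz":-0.09,"tx":0.53,"ty":0.99,"tz":0,"gripper":1},{"wx":0,"wy":0,"wz":-0.09,"tx":0.53,"ty":0.99,"tz":0,"gripper":1},{"wx":0,"wy":0,"wz":-0.09,"tx":0.53,"ty":0.99,"tz":0,"gripper":1}]' | grep -E "clock|pos"
python3 -m pendant '[{"wx":0,"wy":0,"wz":-0.09,"tx":0.53,"ty":0.99,"tz":0,"gripper":1},{"wx":0,"wy":0,"wz":-0.09,"tx":0.53,"ty":0.99,"tz":0,"gripper":1},{"wx":0,"wy":0,"wz":-0.09,"tx":0.53,"ty":0.99,"tz":0,"gripper":1}]' | grep -E "clock|pos"
python3 -m pendant '[{"wx":0,"wy":0,"wz":-0.09,"tx":0.53,"ty":0.99,"tz":-0.3,"gripper":1},{"wx":0,"wy":0,"wz":-0.09,"tx":0.53,"ty":0.99,"tz":-0.3,"gripper":1},{"wx":0,"wy":0,"wz":-0.09,"tx":0.53,"ty":0.99,"tz":-0.3,"gripper":1}]'
python3 - <<'E'
from h import *
s=env.state();f=grab_frame('wrist');cv2.imwrite('pics/w1.png',f['img'][:,:,::-1]);np.savez('w1.npz',**f)
T=np.linalg.inv(f['view']);print(s['ee_pos'],T.round(3).tolist())
p=world(f,np.ones((420,560),bool))
a=p[(p[:,2]>.082)&(p[:,2]<.092)&(p[:,1]<.175)&(p[:,1]>0)]
print(len(a));r=cv2.minAreaRect((a[:,:2]*1000).astype(np.float32));print(r,a.mean(0))
E
```

```text
clock: 1.8
ee_pos: [0.2802, -0.3977, 0.2396]
clock: 2.1
ee_pos: [0.333, -0.2993, 0.2399]
clock: 2.4
ee_pos: [0.3861, -0.2005, 0.24]
clock: 2.7
ee_pos: [0.4393, -0.1017, 0.2399]
clock: 3.0
ee_pos: [0.4924, -0.0029, 0.2397]
clock: 3.3
ee_pos: [0.5454, 0.0958, 0.2394]
clock: 3.6
ee_pos: [0.5975, 0.1941, 0.2073]
ee_rot: [0.0, 0.999, -0.037, -0.001]
ft_force: [-0.6, -1.1, -0.8]
grip_width: 0.0004
grasp_force: 0.0
[0.59747816 0.19406343 0.20734825] [[-0.074, -0.951, -0.3, 0.681], [-0.997, 0.07, 0.021, 0.189], [0.001, 0.301, -0.954, 0.353], [0.0, 0.0, 0.0, 1.0]]
1323
((595.1168823242188, 163.93389892578125), (8.196148872375488, 99.59722900390625), 85.55298614501953) [0.59809982 0.16407414 0.08758064]
```

View pics/w1.png

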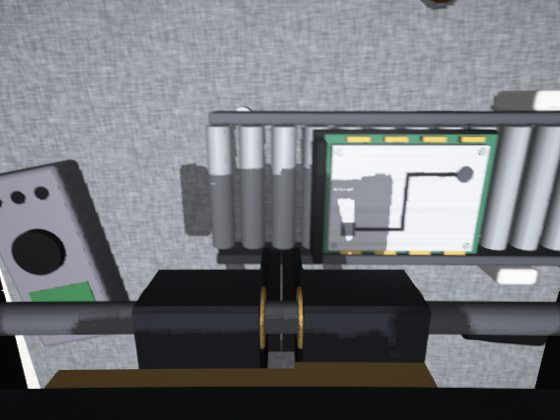

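```bash
python3 -m pendant '[{"wx":0,"wy":0,"wz":0,"tx":0,"ty":0,"tz":-0.4,"gripper":1},{"wx":0,"wy":0,"wz":0,"tx":0,"ty":0,"tz":-0.8,"gripper":1},{"wx":0,"wy":0,"wz":0,"tx":0,"ty":0,"tz":-1,"gripper":1}]' | grep -E "clock|pos"
python3 -m pendant '[{"wx":0,"wy":0,"wz":0,"tx":0,"ty":0,"tz":-0.2,"gripper":1},{"wx":0,"wy":0,"wz":0,"tx":0,"ty":0,"tz":-0.32,"gripper":1}]' | grep -E "clock|pos|for"
python3 -m pendant '[{"wx":0,"wy":0,"wz":0,"tx":-0.003,"ty":-0.04,"tz":0,"gripper":1},{"wx":0,"wy":0,"wz":0,"tx":-0.006,"ty":-0.07,"tz":0,"gripper":1},{"wx":0,"wy":0,"wz":0,"tx":-0.008,"ty":-0.1,"tz":0,"gripper":1},{"wx":0,"wy":0,"wz":0,"tx":-0.01,"ty":-0.13,"tz":0,"gripper":1},{"wx":0,"wy":0,"wz":0,"tx":-0.012,"ty":-0.16,"tz":0,"gripper":1}]' | grep -E "clock|pos|for"
```

```text
clock: 3.95
ee_pos: [0.5946, 0.19, 0.1059]
clock: 4.15
ee_pos: [0.5958, 0.1904, 0.0759]
ft_force: [-1.0, -0.5, -0.3]
grasp_force: 0.0
clock: 4.65
ee_pos: [0.596, 0.1771, 0.0786]
ft_force: [0.8, 3.3, 1.6]
grasp_force: 1.6
```

```bash
python3 -m pendant '[{"wx":0,"wy":0,"wz":0,"tx":-0.003,"ty":-0.04,"tz":0,"gripper":1},{"wx":0,"wy":0,"wz":0,"tx":-0.006,"ty":-0.08,"tz":0,"gripper":1},{"wx":0,"wy":0,"wz":0,"tx":-0.009,"ty":-0.12,"tz":0,"gripper":1},{"wx":0,"wy":0,"wz":0,"tx":-0.012,"ty":-0.16,"tz":0,"gripper":1},{"wx":0,"wy":0,"wz":0,"tx":-0.016,"ty":-0.2,"tz":0,"gripper":1}]' | grep -E "clock|pos|ft_for"
python3 -m pendant '[{"wx":0,"wy":0,"wz":0,"tx":-0.003,"ty":-0.04,"tz":0,"gripper":1},{"wx":0,"wy":0,"wz":0,"tx":-0.006,"ty":-0.08,"tz":0,"gripper":1},{"wx":0,"wy":0,"wz":0,"tx":-0.009,"ty":-0.12,"tz":0,"gripper":1},{"wx":0,"wy":0,"wz":0,"tx":-0.012,"ty":-0.16,"tz":0,"gripper":1},{"wx":0,"wy":0,"wz":0,"tx":-0.016,"ty":-0.2,"tz":0,"gripper":1}]' | grep -E "clock|pos|ft_for"
python3 -m pendant '[{"wx":0,"wy":0,"wz":0,"tx":-0.003,"ty":-0.04,"tz":0,"gripper":1},{"wx":0,"wy":0,"wz":0,"tx":-0.006,"ty":-0.08,"tz":0,"gripper":1},{"wx":0,"wy":0,"wz":0,"tx":-0.009,"ty":-0.12,"tz":0,"gripper":1},{"wx":0,"wy":0,"wz":0,"tx":-0.012,"ty":-0.16,"tz":0,"gripper":1},{"wx":0,"wy":0,"wz":0,"tx":-0.016,"ty":-0.2,"tz":0,"gripper":1}]' | grep -E "clock|pos|ft_for"
python3 -m pendant '[{"wx":0,"wy":0,"wz":0,"tx":-0.003,"ty":-0.04,"tz":0,"gripper":1},{"wx":0,"wy":0,"wz":0,"tx":-0.006,"ty":-0.08,"tz":0,"gripper":1},{"wx":0,"wy":0,"wz":0,"tx":-0.009,"ty":-0.12,"tz":0,"gripper":1},{"wx":0,"wy":0,"wz":0,"tx":-0.012,"ty":-0.16,"tz":0,"gripper":1},{"wx":0,"wy":0,"wz":0,"tx":-0.016,"ty":-0.2,"tz":0,"gripper":1}]' | grep -E "clock|pos|ft_for"
python3 -m pendant '[{"wx":0,"wy":0,"wz":0,"tx":-0.003,"ty":-0.04,"tz":0,"gripper":1},{"wx":0,"wy":0,"wz":0,"tx":-0.006,"ty":-0.08,"tz":0,"gripper":1},{"wx":0,"wy":0,"wz":0,"tx":-0.009,"ty":-0.12,"tz":0,"gripper":1},{"wx":0,"wy":0,"wz":0,"tx":-0.012,"ty":-0.16,"tz":0,"gripper":1},{"wx":0,"wy":0,"wz":0,"tx":-0.016,"ty":-0.2,"tz":0,"gripper":1}]' | grep -E "clock|pos|ft_for"
python3 - <<'E'
from h import *
s=env.state();f=grab_frame('wrist');cv2.imwrite('pics/w2.png',f['img'][:,:,::-1])
p=world(f,np.ones((420,560),bool))
a=p[(p[:,2]>.083)&(p[:,2]<.089)&(p[:,1]<s['ee_pos'][1]+.01)&(p[:,1]>-.05)&(p[:,0]>.55)]
print(s['ee_pos'],s['ft_force'],len(a),cv2.minAreaRect((a[:,:2]*1000).astype(np.float32)))
E
```

```text
clock: 5.15
ee_pos: [0.5938, 0.1569, 0.0776]
ft_force: [1.2, 1.5, 1.4]
clock: 5.65
ee_pos: [0.5922, 0.1368, 0.0775]
ft_force: [1.8, 1.3, 0.9]
clock: 6.15
ee_pos: [0.5906, 0.117, 0.0775]
ft_force: [2.5, 2.5, 0.3]
clock: 6.65
ee_pos: [0.589, 0.0968, 0.0775]
ft_force: [1.1, 2.1, 0.9]
clock: 7.15
ee_pos: [0.5874, 0.0768, 0.0776]
ft_force: [2.9, 2.3, 0.6]
[0.58740014 0.07680088 0.07755352] [2.92143525 2.32292109 0.60926313] 2043 ((609.0813598632812, 66.17070007324219), (23.403053283691406, 57.09889602661133), 58.09593200683594)
```

```bash
python3 -m pendant '[{"wx":0,"wy":0,"wz":0,"tx":-0.002,"ty":-0.03,"tz":0,"gripper":1},{"wx":0,"wy":0,"wz":0,"tx":-0.005,"ty":-0.06,"tz":0,"gripper":1},{"wx":0,"wy":0,"wz":0,"tx":-0.007,"ty":-0.09,"tz":0,"gripper":1},{"wx":0,"wy":0,"wz":0,"tx":-0.009,"ty":-0.12,"tz":0,"gripper":1},{"wx":0,"wy":0,"wz":0,"tx":-0.012,"ty":-0.15,"tz":0,"gripper":1}]' | grep -E "clock|pos|ft_for"
python3 -m pendant '[{"wx":0,"wy":0,"wz":0,"tx":-0.002,"ty":-0.02,"tz":0,"gripper":1},{"wx":0,"wy":0,"wz":0,"tx":-0.003,"ty":-0.04,"tz":0,"gripper":1},{"wx":0,"wy":0,"wz":0,"tx":-0.005,"ty":-0.06,"tz":0,"gripper":1},{"wx":0,"wy":0,"wz":0,"tx":-0.006,"ty":-0.08,"tz":0,"gripper":1},{"wx":0,"wy":0,"wz":0,"tx":-0.008,"ty":-0.1,"tz":0,"gripper":1}]' | grep -E "clock|pos|ft_for"
python3 -m pendant '[{"wx":0,"wy":0,"wz":0,"tx":-0.002,"ty":-0.02,"tz":0,"gripper":1},{"wx":0,"wy":0,"wz":0,"tx":-0.003,"ty":-0.04,"tz":0,"gripper":1},{"wx":0,"wy":0,"wz":0,"tx":-0.005,"ty":-0.06,"tz":0,"gripper":1}]' | grep -E "clock|pos|ft_for"
python3 -m pendant '[{"wx":0,"wy":0,"wz":0,"tx":-0.002,"ty":-0.02,"tz":0,"gripper":1},{"wx":0,"wy":0,"wz":0,"tx":-0.003,"ty":-0.03,"tz":0,"gripper":1}]' | grep -E "clock|pos|ft_for"
```

```text
clock: 7.7
ee_pos: [0.586, 0.0621, 0.0775]
ft_force: [1.3, 3.2, 0.8]
clock: 8.2
ee_pos: [0.5853, 0.052, 0.0774]
ft_force: [-0.1, 2.4, 0.4]
clock: 8.5
ee_pos: [0.5848, 0.046, 0.0775]
ft_force: [0.8, 2.3, -0.5]
clock: 8.7
ee_pos: [0.5845, 0.0429, 0.0775]
ft_force: [1.2, 2.7, 0.1]
```

```bash
python3 -m pendant '[{"wx":0,"wy":0,"wz":0,"tx":-0.001,"ty":-0.01,"tz":0,"gripper":1},{"wx":0,"wy":0,"wz":0,"tx":-0.002,"ty":-0.02,"tz":0,"gripper":1}]' | grep -E "clock|pos|ft_for"
python3 -m pendant '[{"wx":0,"wy":0,"wz":0,"tx":-0.001,"ty":-0.01,"tz":0,"gripper":1},{"wx":0,"wy":0,"wz":0,"tx":-0.002,"ty":-0.02,"tz":0,"gripper":1}]' | grep -E "clock|pos|ft_for"
python3 -m pendant '[{"wx":0,"wy":0,"wz":0,"tx":-0.001,"ty":-0.01,"tz":0,"gripper":1},{"wx":0,"wy":0,"wz":0,"tx":-0.002,"ty":-0.02,"tz":0,"gripper":1}]' | grep -E "clock|pos|ft_for"
python3 - <<'E'
from h import *
f=grab_frame('wrist');cv2.imwrite('pics/w3.png',f['img'][:,:,::-1]);np.savez('w3.npz',**f)
E
```

```text
clock: 8.9
ee_pos: [0.5844, 0.0411, 0.0775]
ft_force: [0.9, 1.4, -0.0]
clock: 9.1
ee_pos: [0.5841, 0.0391, 0.0775]
ft_force: [0.6, 2.3, -1.2]
clock: 9.3
ee_pos: [0.584, 0.0372, 0.0775]
ft_force: [0.1, 2.2, -0.9]
```

View pics/w3.png

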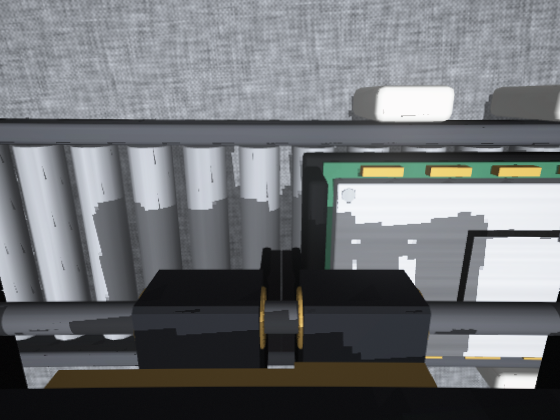

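```bash
python3 -m pendant '[{"wx":0,"wy":0,"wz":0,"tx":-0.001,"ty":-0.01,"tz":0,"gripper":1},{"wx":0,"wy":0,"wz":0,"tx":-0.002,"ty":-0.02,"tz":0,"gripper":1}]' | grep -E "clock|pos|ft_for"
python3 -m pendant '[{"wx":0,"wy":0,"wz":0,"tx":-0.001,"ty":-0.01,"tz":0,"gripper":1},{"wx":0,"wy":0,"wz":0,"tx":-0.002,"ty":-0.02,"tz":0,"gripper":1}]' | grep -E "clock|pos|ft_for"
python3 - <<'E'
from h import *
f=np.load('w3.npz');p=world(f,np.ones((420,560),bool))
a=p[(p[:,2]>.083)&(p[:,2]<.091)&(p[:,1]<.05)&(p[:,1]>-.0)&(p[:,0]>.605)]
print(len(a),np.percentile(a,[1,50,99],axis=0),cv2.minAreaRect((a[:,:2]*1000).astype(np.float32)))
E
```

```text
clock: 9.55
ee_pos: [0.5838, 0.0352, 0.0775]
ft_force: [0.7, 2.1, -0.9]
clock: 9.75
ee_pos: [0.5835, 0.0331, 0.0775]
ft_force: [0.3, 3.5, -1.0]
1419 [[0.60528588 0.01648085 0.08372091]
 [0.62049828 0.02098106 0.08774777]
 [0.63387453 0.02535228 0.08930567]] ((619.5759887695312, 20.728925704956055), (8.225606918334961, 29.642980575561523), 85.64893341064453)
```

```bash
python3 -m pendant '[{"wx":0,"wy":0,"wz":0,"tx":-0.001,"ty":-0.01,"tz":0,"gripper":1},{"wx":0,"wy":0,"wz":0,"tx":-0.002,"ty":-0.02,"tz":0,"gripper":1}]' | grep -E "clock|pos|ft_for"
python3 -m pendant '[{"wx":0,"wy":0,"wz":0,"tx":-0.001,"ty":-0.01,"tz":0,"gripper":1},{"wx":0,"wy":0,"wz":0,"tx":-0.001,"ty":-0.01,"tz":0,"gripper":1}]' | grep -E "clock|pos|ft_for"
python3 - <<'E'
from h import *
f=grab_frame('scene');np.savez('s4.npz',**f);cv2.imwrite('pics/s4.png',cv2.resize(f['img'][150:300,190:390,::-1],(800,600),interpolation=cv2.INTER_CUBIC))
E
```

```text
clock: 9.95
ee_pos: [0.5834, 0.0311, 0.0775]
ft_force: [1.9, 2.3, -0.5]
clock: 10.15
ee_pos: [0.5833, 0.0299, 0.0775]
ft_force: [1.2, 2.4, -1.1]
```

View pics/s4.png

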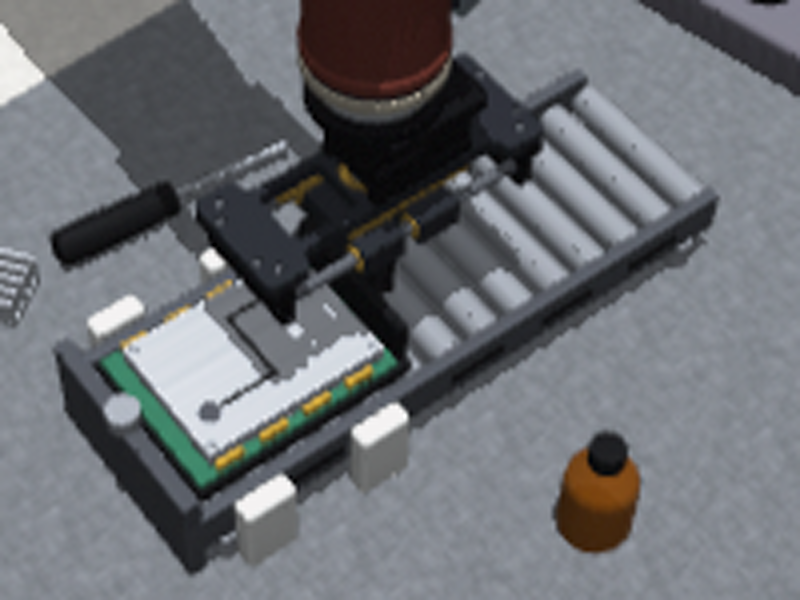

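```bash
python3 -m pendant '[{"wx":0,"wy":0,"wz":0,"tx":-0.001,"ty":-0.01,"tz":0,"gripper":1},{"wx":0,"wy":0,"wz":0,"tx":-0.002,"ty":-0.02,"tz":0,"gripper":1}]' | grep -E "clock|pos|ft_for"
python3 -m pendant '[{"wx":0,"wy":0,"wz":0,"tx":-0.001,"ty":-0.01,"tz":0,"gripper":1},{"wx":0,"wy":0,"wz":0,"tx":-0.002,"ty":-0.02,"tz":0,"gripper":1}]' | grep -E "clock|pos|ft_for"
python3 - <<'E'
from h import *
f=np.load('s4.npz');p=world(f,np.ones((420,560),bool))
O=np.array([.5855,.0525]);ey=np.array([.0785,.9969]);ex=np.array([.9969,-.0785])
q=np.c_[(p[:,:2]-O)@ex,(p[:,:2]-O)@ey,p[:,2]]
s=q[(abs(q[:,0])<.06)&(q[:,1]<-.15)&(q[:,1]>-.21)&(q[:,2]>.068)]
h=q[(abs(q[:,0])<.04)&(q[:,1]<-.05)&(q[:,1]>-.17)&(q[:,2]>.068)&(q[:,2]<.074)]
print(np.percentile(s[:,1],[1,50,99]),np.percentile(h[:,1],[0,1,5]))
E
```

```text
clock: 10.4
ee_pos: [0.5831, 0.0282, 0.0775]
ft_force: [0.7, 2.8, -1.4]
clock: 10.6
ee_pos: [0.5829, 0.0261, 0.0775]
ft_force: [1.2, 2.4, -0.4]
[-0.20358702 -0.18750715 -0.15033535] [-0.16974686 -0.16862124 -0.1642749 ]
```

```bash
python3 -m pendant '[{"wx":0,"wy":0,"wz":0,"tx":-0.001,"ty":-0.01,"tz":0,"gripper":1},{"wx":0,"wy":0,"wz":0,"tx":-0.002,"ty":-0.02,"tz":0,"gripper":1}]' | grep -E "clock|pos|ft_for"
python3 -m pendant '[{"wx":0,"wy":0,"wz":0,"tx":-0.001,"ty":-0.01,"tz":0,"gripper":1},{"wx":0,"wy":0,"wz":0,"tx":-0.002,"ty":-0.02,"tz":0,"gripper":1}]' | grep -E "clock|pos|ft_for"
python3 -m pendant '[{"wx":0,"wy":0,"wz":0,"tx":-0.001,"ty":-0.01,"tz":0,"gripper":1},{"wx":0,"wy":0,"wz":0,"tx":-0.002,"ty":-0.02,"tz":0,"gripper":1}]' | grep -E "clock|pos|ft_for"
```

```text
clock: 10.8
ee_pos: [0.5827, 0.0241, 0.0775]
ft_force: [1.3, 2.5, -1.2]
clock: 11.0
ee_pos: [0.5829, 0.0233, 0.0777]
ft_force: [3.1, 9.4, -1.1]
clock: 11.2
ee_pos: [0.583, 0.023, 0.078]
ft_force: [3.1, 17.0, 0.1]
```

```bash
python3 -m pendant '[{"wx":0,"wy":0,"wz":0,"tx":0,"ty":0.03,"tz":0,"gripper":1},{"wx":0,"wy":0,"wz":0,"tx":0.01,"ty":0.1,"tz":0,"gripper":1},{"wx":0,"wy":0,"wz":0,"tx":0.02,"ty":0.3,"tz":0,"gripper":1},{"wx":0,"wy":0,"wz":0,"tx":0.02,"ty":0.3,"tz":0.4,"gripper":1},{"wx":0,"wy":0,"wz":0,"tx":0.02,"ty":0.3,"tz":0.9,"gripper":1}]' | grep -E "clock|pos|ft_for"
python3 -m pendant '[{"wx":0,"wy":0,"wz":0,"tx":0,"ty":-0.4,"tz":0.25,"gripper":1},{"wx":0,"wy":0,"wz":0,"tx":-0.1,"ty":-0.8,"tz":0.5,"gripper":1},{"wx":0,"wy":0,"wz":0,"tx":-0.25,"ty":-1,"tz":0.6,"gripper":1},{"wx":0,"wy":0,"wz":0,"tx":-0.25,"ty":-1,"tz":0.6,"gripper":1}]' | grep -E "clock|pos|ft_for"
python3 - <<'E'
from h import *
f=grab_frame('wrist');cv2.imwrite('pics/w5.png',f['img'][:,:,::-1]);np.savez('w5.npz',**f)
p=world(f,np.ones((420,560),bool))
a=p[(p[:,2]>.083)&(p[:,2]<.091)&(p[:,1]<.05)&(p[:,1]>-.03)&(abs(p[:,0]-.58)<.07)]
print(len(a),cv2.minAreaRect((a[:,:2]*1000).astype(np.float32)))
a=p[(p[:,2]>.067)&(p[:,2]<.076)&(p[:,1]<.05)&(p[:,1]>-.13)&(abs(p[:,0]-.58)<.07)]
print(len(a),np.median(a[:,2]),cv2.minAreaRect((a[:,:2]*1000).astype(np.float32)))
E
```

```text
clock: 11.7
ee_pos: [0.5816, 0.0504, 0.1651]
ft_force: [1.0, -0.4, 1.2]
clock: 12.1
ee_pos: [0.5593, -0.053, 0.2301]
ft_force: [-0.0, -0.3, 0.1]
1240 ((583.2228393554688, 9.60887622833252), (8.558446884155273, 99.85845184326172), 85.689453125)
14904 0.07208414391878293 ((578.030517578125, -58.14348602294922), (129.9908447265625, 101.77001953125), 86.12516021728516)
```

View pics/w5.png

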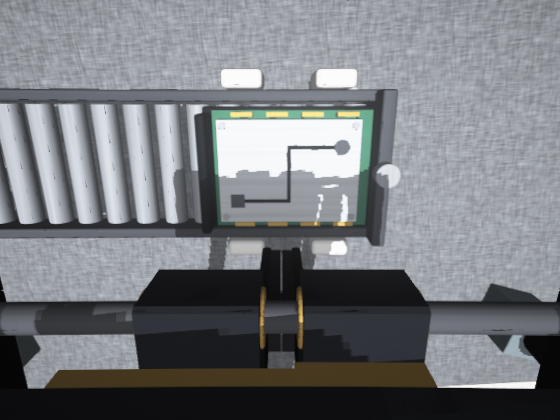

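```bash
python3 -m pendant '[{"wx":0,"wy":0,"wz":0,"tx":-0.5,"ty":0.85,"tz":0.05,"gripper":-1},{"wx":0,"wy":0,"wz":0,"tx":-0.5,"ty":0.85,"tz":0.05,"gripper":-1}]' | grep -E "clock|pos"
python3 -m pendant '[{"wx":0,"wy":0,"wz":0,"tx":-0.5,"ty":0.85,"tz":0.05,"gripper":-1},{"wx":0,"wy":0,"wz":0,"tx":-0.5,"ty":0.85,"tz":0.05,"gripper":-1}]' | grep -E "clock|pos"
python3 -m pendant '[{"wx":0,"wy":0,"wz":0,"tx":-0.5,"ty":0.85,"tz":0.05,"gripper":-1},{"wx":0,"wy":0,"wz":0,"tx":-0.5,"ty":0.85,"tz":0.05,"gripper":-1}]' | grep -E "clock|pos"
python3 -m pendant '[{"wx":0,"wy":0,"wz":0,"tx":-0.5,"ty":0.85,"tz":0.05,"gripper":-1},{"wx":0,"wy":0,"wz":0,"tx":-0.5,"ty":0.85,"tz":0.05,"gripper":-1},{"wx":0,"wy":0,"wz":0,"tx":-0.5,"ty":0.85,"tz":0.05,"gripper":-1}]' | grep -E "clock|pos|width"
cat > seam.py <<'E'
from h import *
# fit carrier pose (x,y,yaw) so that the seam model matches dark pixels on the shield
from scipy.optimize import minimize
C=np.array([[-25,45],[-25,0],[22,0],[22,-45]])/1000.
def pts():
    o=[]
    for a,b in zip(C[:-1],C[1:]):
        o.append(a+(b-a)*np.linspace(0,1,46)[:,None])
    return np.vstack(o)
S=pts()
def place(q,P): c,s=np.cos(q[2]),np.sin(q[2]); return P@np.array([[c,s],[-s,c]])+q[:2]
def fit(f,q0,z=.071):
    g=cv2.cvtColor(f['img'],cv2.COLOR_RGB2GRAY).astype(np.float32); g=cv2.GaussianBlur(g,(0,0),.7)
    off=.004
    def cost(q):
        def val(P):
            uv=proj(f,np.c_[place(q,P),np.full(len(P),z)]).astype(np.float32)
            return cv2.remap(g,uv[:,0][None],uv[:,1][None],cv2.INTER_LINEAR)[0]
        c=val(S); d=[val(S+o) for o in([off,off],[-off,-off],[off,-off],[-off,off])]
        return float(np.mean(c/(np.mean(d,0)+10)))
    r=minimize(cost,q0,method='Nelder-Mead',options=dict(initial_simplex=[q0,q0+np.array([.003,0,0]),q0+np.array([0,.003,0]),q0+np.array([0,0,.02])],xatol=1e-5,fatol=1e-6))
    return r.x,r.fun
E
python3 - <<'E'
from seam import *
f=np.load('w5.npz')
for z in(.071,):
  q,c=fit(f,np.array([.5779,-.0612,-.075]),z);print(q,c)
print(place(q,C).round(4).tolist()); print(proj(f,np.c_[place(q,C),np.full(4,.071)]).round(1).tolist())
f=grab_frame('wrist');cv2.imwrite('pics/w6.png',f['img'][:,:,::-1]);np.savez('w6.npz',**f)
p=world(f,np.ones((420,560),bool));b=p[(abs(p[:,0]-.386)<.05)&(abs(p[:,1]-.285)<.05)]
for lo,hi in((.138,.15),(.052,.069)):
  a=b[(b[:,2]>lo)&(b[:,2]<hi)];print(len(a),np.median(a,0),cv2.minAreaRect((a[:,:2]*1000).astype(np.float32)))
E
```

```text
clock: 12.35
ee_pos: [0.5084, 0.0359, 0.2312]
clock: 12.55
ee_pos: [0.4576, 0.1223, 0.2365]
clock: 12.75
ee_pos: [0.4074, 0.2073, 0.2417]
clock: 13.05
ee_pos: [0.3554, 0.2951, 0.2471]
grip_width: 0.0643
[ 0.57756783 -0.06085119 -0.07017654] 0.4375821053981781
[[0.5558, -0.0142], [0.5526, -0.0591], [0.5995, -0.0624], [0.5964, -0.1073]]
[[237.7, 201.0], [288.5, 200.5], [288.3, 147.3], [341.5, 146.7]]
526 [0.3884504  0.28674102 0.14350246] ((387.499267578125, 286.69561767578125), (16.379528045654297, 16.699108123779297), 78.92315673828125)
2257 [0.3950468  0.28729558 0.06128798] ((387.6185607910156, 286.7507629394531), (50.98788070678711, 50.100528717041016), 12.236958503723145)
```

View pics/w6.png

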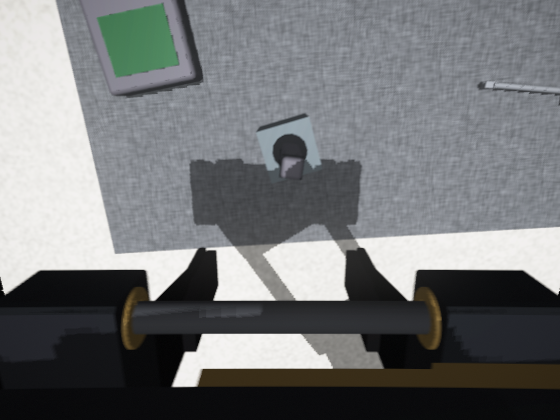

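```bash
python3 -m pendant '[{"wx":0,"wy":0,"wz":-0.12,"tx":0.32,"ty":-0.08,"tz":0,"gripper":-1},{"wx":0,"wy":0,"wz":-0.24,"tx":0.32,"ty":-0.08,"tz":-0.4,"gripper":-1},{"wx":0,"wy":0,"wz":-0.24,"tx":0.32,"ty":-0.08,"tz":-0.7,"gripper":-1},{"wx":0,"wy":0,"wz":-0.24,"tx":0.32,"ty":-0.08,"tz":-0.7,"gripper":-1},{"wx":0,"wy":0,"wz":-0.24,"tx":0.32,"ty":-0.08,"tz":-0.7,"gripper":-1}]'
```

```text
clock: 13.6
ee_pos: [0.3913, 0.2814, 0.1772]
ee_rot: [0.001, 0.995, -0.098, -0.001]
ft_force: [0.5, 0.6, -0.6]
grip_width: 0.0872
grasp_force: 0.0
```

```bash
python3 -m pendant '[{"wx":0,"wy":0,"wz":0,"tx":-0.038,"ty":0.053,"tz":0,"gripper":-1},{"wx":0,"wy":0,"wz":0,"tx":-0.038,"ty":0.053,"tz":-0.3,"gripper":-1},{"wx":0,"wy":0,"wz":0,"tx":-0.038,"ty":0.053,"tz":-0.6,"gripper":-1},{"wx":0,"wy":0,"wz":0,"tx":-0.038,"ty":0.053,"tz":-0.72,"gripper":-1},{"wx":0,"wy":0,"wz":0,"tx":-0.038,"ty":0.053,"tz":-0.72,"gripper":-1}]'
python3 - <<'E'
from h import *
f=grab_frame('wrist');cv2.imwrite('pics/w7.png',f['img'][:,:,::-1]);np.savez('w7.npz',**f)
print(env.state()['ee_pos'])
E
```

```text
clock: 14.1
ee_pos: [0.3869, 0.2874, 0.1051]
ee_rot: [0.0, 0.995, -0.097, -0.001]
ft_force: [-0.2, 0.1, 0.5]
grip_width: 0.0869
grasp_force: 0.0
[0.3877807  0.28781351 0.10636465]
```

View pics/w7.png

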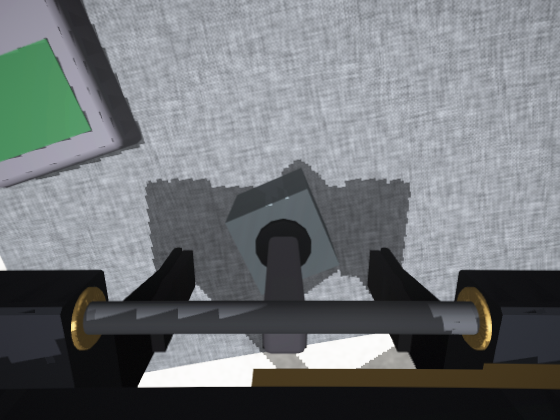

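```bash
python3 -m pendant '[{"wx":0,"wy":0,"wz":0,"tx":0,"ty":0,"tz":0,"gripper":1},{"wx":0,"wy":0,"wz":0,"tx":0,"ty":0,"tz":0,"gripper":1},{"wx":0,"wy":0,"wz":0,"tx":0,"ty":0,"tz":0,"gripper":1},{"wx":0,"wy":0,"wz":0,"tx":0,"ty":0,"tz":0,"gripper":1},{"wx":0,"wy":0,"wz":0,"tx":0,"ty":0,"tz":0,"gripper":1}]'
python3 -m pendant '[{"wx":0,"wy":0,"wz":0,"tx":0,"ty":0,"tz":0,"gripper":1},{"wx":0,"wy":0,"wz":0,"tx":0,"ty":0,"tz":0,"gripper":1},{"wx":0,"wy":0,"wz":0,"tx":0,"ty":0,"tz":0,"gripper":1}]'
```

```text
clock: 14.65
ee_pos: [0.3877, 0.2876, 0.1059]
ee_rot: [-0.0, 0.995, -0.097, 0.0]
ft_force: [0.0, -0.1, 0.2]
grip_width: 0.0552
grasp_force: 0.0
clock: 14.95
ee_pos: [0.3875, 0.2875, 0.1055]
ee_rot: [0.0, 0.995, -0.097, -0.0]
ft_force: [1.4, -0.1, -0.2]
grip_width: 0.031
grasp_force: 0.0
```

```bash
python3 -m pendant '[{"wx":0,"wy":0,"wz":0,"tx":0,"ty":0,"tz":0,"gripper":1},{"wx":0,"wy":0,"wz":0,"tx":0,"ty":0,"tz":0,"gripper":1},{"wx":0,"wy":0,"wz":0,"tx":0,"ty":0,"tz":0,"gripper":1},{"wx":0,"wy":0,"wz":0,"tx":0,"ty":0,"tz":0,"gripper":1}]'
python3 -c "
from bench import env
s=env.state();print(s['ee_pos'],s['ft_force'],s['ft_torque'],s['joints'])"
```

```text
clock: 15.35
ee_pos: [0.3875, 0.2874, 0.1055]
ee_rot: [0.0, 0.995, -0.097, -0.0]
ft_force: [-0.2, -0.7, -0.3]
grip_width: 0.0158
grasp_force: 30.0
[0.38745753 0.28741163 0.10549691] [-0.24369279 -0.74890755 -0.25424861] [-0.08065887  0.05091437  0.00137713] [ 4.74631315e-01  2.27595606e-02  2.01088624e+00 -1.05219607e-04
  1.10814629e+00  2.24068014e+00]
```

```bash
python3 -m pendant '[{"wx":0,"wy":0,"wz":0,"tx":0,"ty":0,"tz":0.1,"gripper":1},{"wx":0,"wy":0,"wz":0,"tx":0,"ty":0,"tz":0.35,"gripper":1},{"wx":0,"wy":0,"wz":0,"tx":0,"ty":0,"tz":0.6,"gripper":1},{"wx":0,"wy":0,"wz":0,"tx":0,"ty":0,"tz":0.85,"gripper":1},{"wx":0,"wy":0,"wz":0,"tx":0,"ty":0,"tz":1,"gripper":1}]' | grep -E "clock|pos|for|width"
python3 -m pendant '[{"wx":0,"wy":0,"wz":0,"tx":0.14,"ty":-0.25,"tz":0,"gripper":1},{"wx":0,"wy":0,"wz":0,"tx":0.28,"ty":-0.5,"tz":0,"gripper":1},{"wx":0,"wy":0,"wz":0,"tx":0.42,"ty":-0.755,"tz":0,"gripper":1}]' | grep -E "clock|pos"
python3 -m pendant '[{"wx":0,"wy":0,"wz":0,"tx":0.21,"ty":-0.375,"tz":0,"gripper":1},{"wx":0,"wy":0,"wz":0,"tx":0.42,"ty":-0.755,"tz":0,"gripper":1}]' | grep -E "clock|pos"
python3 -m pendant '[{"wx":0,"wy":0,"wz":0,"tx":0.21,"ty":-0.375,"tz":0,"gripper":1},{"wx":0,"wy":0,"wz":0,"tx":0.42,"ty":-0.755,"tz":0,"gripper":1}]' | grep -E "clock|pos"
python3 -m pendant '[{"wx":0,"wy":0,"wz":0,"tx":0.21,"ty":-0.375,"tz":0,"gripper":1},{"wx":0,"wy":0,"wz":0,"tx":0.35,"ty":-0.65,"tz":0,"gripper":1},{"wx":0,"wy":0,"wz":0,"tx":0.42,"ty":-0.755,"tz":0,"gripper":1},{"wx":0,"wy":0,"wz":0,"tx":0.42,"ty":-0.755,"tz":0,"gripper":1},{"wx":0,"wy":0,"wz":0,"tx":0.42,"ty":-0.755,"tz":0,"gripper":1}]' 
python3 -m pendant '[{"wx":0,"wy":0,"wz":0,"tx":0,"ty":0,"tz":-0.1,"gripper":1},{"wx":0,"wy":0,"wz":0,"tx":0,"ty":0,"tz":-0.2,"gripper":1},{"wx":0,"wy":0,"wz":0,"tx":0,"ty":0,"tz":-0.2,"gripper":1}]' 
python3 - <<'E'
from h import *
print(env.state()['ee_pos'])
f=grab_frame('wrist');cv2.imwrite('pics/w8.png',f['img'][:,:,::-1]);np.savez('w8.npz',**f)
E
```

```text
clock: 15.85
ee_pos: [0.3883, 0.288, 0.2085]
ft_force: [0.9, 1.1, -0.6]
grip_width: 0.0161
grasp_force: 30.0
clock: 16.15
ee_pos: [0.43, 0.2115, 0.2066]
clock: 16.35
ee_pos: [0.4721, 0.1355, 0.2064]
clock: 16.55
ee_pos: [0.5142, 0.0595, 0.2064]
clock: 17.05
ee_pos: [0.555, -0.0136, 0.2055]
ee_rot: [-0.0, 0.995, -0.097, -0.0]
ft_force: [0.3, 0.3, 0.1]
grip_width: 0.0161
grasp_force: 30.0
clock: 17.35
ee_pos: [0.5537, -0.0133, 0.183]
ee_rot: [-0.0, 0.995, -0.097, -0.002]
ft_force: [-0.3, -0.6, -1.3]
grip_width: 0.0161
grasp_force: 30.0
[ 0.55366403 -0.01326243  0.18301494]
```

View pics/w8.png

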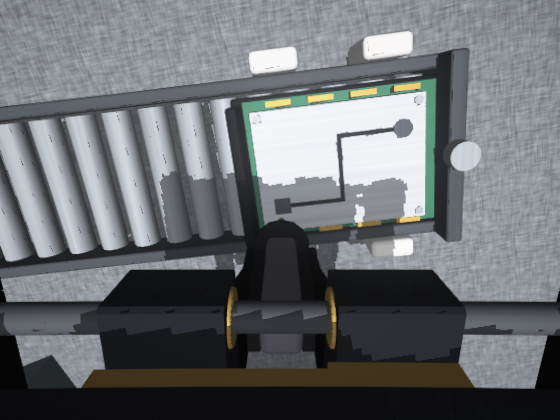

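```bash
cat > meas.py <<'E'
from seam import *
import sys
def handle(f,tcp,ztop):
    p=world(f,np.ones((420,560),bool))
    a=p[(abs(p[:,0]-tcp[0])<.012)&(abs(p[:,1]-tcp[1])<.012)&(abs(p[:,2]-ztop)<.005)]
    r=cv2.minAreaRect((a[:,:2]*1000).astype(np.float32))
    return len(a),np.array(r[0])/1000-tcp[:2],r[1],r[2],np.median(a[:,2])
E
python3 - <<'E'
from meas import *
f=np.load('w6.npz');print('w6 abs',handle(f,[.3875,.2867,0],.143))
f=np.load('w7.npz');print('w7',handle(f,[.38778,.28781],.143))
f=np.load('w8.npz');print('w8',handle(f,[.55366,-.01326],.143+.183-.1055))
print(fit(f,np.array([.5776,-.0609,-.072])))
print(fit(np.load('w5.npz'),np.array([.5776,-.0609,-.072])))
T=np.linalg.inv(f['view']);print(T.round(4))
s=env.state();print(s['ee_pos'],s['ee_rot'])
f=grab_frame('scene');np.savez('s9.npz',**f)
tip=s['ee_pos']-[0,0,.0905];uv=proj(f,[tip]);print(tip,uv)
q=[.5776,-.0609,-.072]
u,v=uv[0].astype(int);im=f['img'][v-30:v+30,u-40:u+40,::-1]
cv2.imwrite('pics/s9.png',cv2.resize(im,(800,600),interpolation=cv2.INTER_CUBIC));print(u-40,v-30,proj(f,np.c_[place(q,C),np.full(4,.071)]))
E
```

```text
w6 abs (526, array([-7.32421875e-07, -4.38232422e-06]), (16.379528045654297, 16.699108123779297), 78.92315673828125, np.float64(0.14350245765099634))
w7 (819, array([-0.00289066, -0.00093302]), (16.81760597229004, 10.43976879119873), 77.78292083740234, np.float64(0.14380218617429683))
w8 (1199, array([-3.04287354e-03,  9.76493454e-05]), (24.35406494140625, 12.427376747131348), 76.18509674072266, np.float64(0.22096763379940879))
(array([ 0.57754956, -0.06149813, -0.07111819]), np.float64(0.3833918869495392))
(array([ 0.57755766, -0.06089642, -0.06923846]), np.float64(0.43763598799705505))
[[-1.928e-01 -9.350e-01 -2.976e-01  6.357e-01]
 [-9.812e-01  1.838e-01  5.820e-02 -2.880e-02]
 [ 3.000e-04  3.032e-01 -9.529e-01  3.288e-01]
 [ 0.000e+00  0.000e+00  0.000e+00  1.000e+00]]
[ 0.55423412 -0.01351922  0.18393306] [-1.34767724e-04  9.95298710e-01 -9.68415237e-02 -1.47580997e-03]
[ 0.55423412 -0.01351922  0.09343306] [[260.37976747 215.62848224]]
220 185 [[260.846363   221.94981873]
 [245.11759947 231.30760324]
 [256.85785767 244.81257019]
 [240.4743397  254.88946475]]
```

View pics/s9.png

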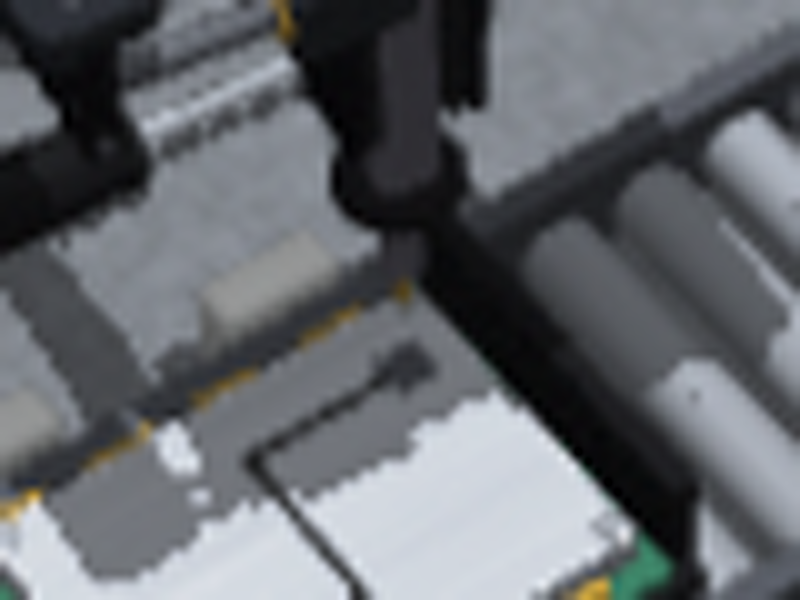

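```bash
python3 -m pendant '[{"wx":0,"wy":0,"wz":0,"tx":0,"ty":0,"tz":-0.1,"gripper":1},{"wx":0,"wy":0,"wz":0,"tx":0,"ty":0,"tz":-0.16,"gripper":1},{"wx":0,"wy":0,"wz":0,"tx":0,"ty":0,"tz":-0.16,"gripper":1}]'|grep -E "clock|pos"
python3 -m pendant '[{"wx":0,"wy":0,"wz":0,"tx":0,"ty":0,"tz":0,"gripper":1},{"wx":0,"wy":0,"wz":0,"tx":0,"ty":0,"tz":0,"gripper":1},{"wx":0,"wy":0,"wz":0,"tx":0,"ty":0,"tz":0,"gripper":1}]' |grep -E "clock|pos|rot|ft"
python3 -m pendant '[{"wx":0,"wy":0,"wz":0,"tx":0,"ty":0,"tz":0,"gripper":1},{"wx":0,"wy":0,"wz":0,"tx":0,"ty":0,"tz":0,"gripper":1},{"wx":0,"wy":0,"wz":0,"tx":0,"ty":0,"tz":0,"gripper":1}]' |grep -E "clock|pos|rot|ft"
```

```text
clock: 17.75
ee_pos: [0.5546, -0.0144, 0.168]
clock: 18.05
ee_pos: [0.5558, -0.0146, 0.1699]
ee_rot: [0.0, 0.995, -0.098, 0.0]
ft_force: [0.3, -0.2, -1.0]
clock: 18.35
ee_pos: [0.5555, -0.0145, 0.1697]
ee_rot: [0.0, 0.995, -0.097, 0.0]
ft_force: [0.8, -0.4, -1.5]
```

```bash
python3 - <<'E'
from meas import *
s=env.state();f=grab_frame('wrist');np.savez('w10.npz',**f)
print(proj(f,np.c_[place([.5776,-.0606,-.072],C),np.full(4,.071)]).round(1).tolist())
import seam
seam.S=S[25:]
print(fit(f,np.array([.5776,-.0609,-.072])))
f=np.load('w8.npz');print(fit(f,np.array([.5776,-.0609,-.072])))
f=np.load('w5.npz');print(fit(f,np.array([.5776,-.0609,-.072])))
E
```

```text
[[280.7, 215.0], [343.1, 207.6], [338.1, 141.8], [405.4, 133.3]]
(array([ 0.57749284, -0.0613947 , -0.07357861]), np.float64(0.36046284437179565))
(array([ 0.57756375, -0.06145853, -0.07195292]), np.float64(0.3692456781864166))
(array([ 0.5778179 , -0.06067327, -0.0797817 ]), np.float64(0.4255155324935913))
```

```bash
python3 -m pendant '[{"wx":0,"wy":0,"wz":0,"tx":0.004,"ty":0.003,"tz":-0.04,"gripper":1},{"wx":0,"wy":0,"wz":0,"tx":0.004,"ty":0.003,"tz":-0.07,"gripper":1},{"wx":0,"wy":0,"wz":0,"tx":0.004,"ty":0.003,"tz":-0.1,"gripper":1},{"wx":0,"wy":0,"wz":0,"tx":0.004,"ty":0.003,"tz":-0.12,"gripper":1},{"wx":0,"wy":0,"wz":0,"tx":0.004,"ty":0.003,"tz":-0.12,"gripper":1}]'|grep -E "clock|pos|ft"
python3 -m pendant '[{"wx":0,"wy":0,"wz":0,"tx":-0.002,"ty":-0.025,"tz":0,"gripper":1},{"wx":0,"wy":0,"wz":0,"tx":-0.004,"ty":-0.05,"tz":0,"gripper":1},{"wx":0,"wy":0,"wz":0,"tx":-0.006,"ty":-0.075,"tz":0,"gripper":1},{"wx":0,"wy":0,"wz":0,"tx":-0.007,"ty":-0.1,"tz":0,"gripper":1},{"wx":0,"wy":0,"wz":0,"tx":-0.009,"ty":-0.125,"tz":0,"gripper":1}]'|grep -E "clock|pos|ft"
```

```text
clock: 18.9
ee_pos: [0.5558, -0.0142, 0.1572]
ft_force: [-0.1, -0.1, 0.1]
clock: 19.4
ee_pos: [0.555, -0.027, 0.1576]
ft_force: [-0.0, 0.5, -0.0]
```

```bash
python3 -m pendant '[{"wx":0,"wy":0,"wz":0,"tx":-0.002,"ty":-0.025,"tz":0,"gripper":1},{"wx":0,"wy":0,"wz":0,"tx":-0.004,"ty":-0.05,"tz":0,"gripper":1},{"wx":0,"wy":0,"wz":0,"tx":-0.006,"ty":-0.075,"tz":0,"gripper":1},{"wx":0,"wy":0,"wz":0,"tx":-0.007,"ty":-0.1,"tz":0,"gripper":1},{"wx":0,"wy":0,"wz":0,"tx":-0.009,"ty":-0.125,"tz":0,"gripper":1}]'|grep -E "clock|pos|ft"
python3 -m pendant '[{"wx":0,"wy":0,"wz":0,"tx":-0.002,"ty":-0.025,"tz":0,"gripper":1},{"wx":0,"wy":0,"wz":0,"tx":-0.004,"ty":-0.05,"tz":0,"gripper":1},{"wx":0,"wy":0,"wz":0,"tx":-0.006,"ty":-0.075,"tz":0,"gripper":1},{"wx":0,"wy":0,"wz":0,"tx":-0.007,"ty":-0.1,"tz":0,"gripper":1},{"wx":0,"wy":0,"wz":0,"tx":-0.009,"ty":-0.125,"tz":0,"gripper":1}]'|grep -E "clock|pos|ft"
python3 -m pendant '[{"wx":0,"wy":0,"wz":0,"tx":-0.002,"ty":-0.025,"tz":0,"gripper":1},{"wx":0,"wy":0,"wz":0,"tx":-0.004,"ty":-0.05,"tz":0,"gripper":1},{"wx":0,"wy":0,"wz":0,"tx":-0.005,"ty":-0.075,"tz":0,"gripper":1}]'|grep -E "clock|pos|ft"
```

```text
clock: 19.9
ee_pos: [0.5541, -0.0394, 0.1575]
ft_force: [0.5, 1.0, 0.6]
clock: 20.4
ee_pos: [0.5532, -0.0519, 0.1575]
ft_force: [-0.1, -0.1, 0.4]
clock: 20.7
ee_pos: [0.5527, -0.0594, 0.1575]
ft_force: [0.0, 1.5, -0.2]
```

```bash
python3 -m pendant '[{"wx":0,"wy":0,"wz":0,"tx":0.025,"ty":-0.002,"tz":0,"gripper":1},{"wx":0,"wy":0,"wz":0,"tx":0.049,"ty":-0.004,"tz":0,"gripper":1},{"wx":0,"wy":0,"wz":0,"tx":0.074,"ty":-0.005,"tz":0,"gripper":1},{"wx":0,"wy":0,"wz":0,"tx":0.098,"ty":-0.007,"tz":0,"gripper":1},{"wx":0,"wy":0,"wz":0,"tx":0.123,"ty":-0.009,"tz":0,"gripper":1}]'|grep -E "clock|pos|ft"
python3 -m pendant '[{"wx":0,"wy":0,"wz":0,"tx":0.025,"ty":-0.002,"tz":0,"gripper":1},{"wx":0,"wy":0,"wz":0,"tx":0.049,"ty":-0.004,"tz":0,"gripper":1},{"wx":0,"wy":0,"wz":0,"tx":0.074,"ty":-0.005,"tz":0,"gripper":1},{"wx":0,"wy":0,"wz":0,"tx":0.098,"ty":-0.007,"tz":0,"gripper":1},{"wx":0,"wy":0,"wz":0,"tx":0.123,"ty":-0.009,"tz":0,"gripper":1}]'|grep -E "clock|pos|ft"
python3 -m pendant '[{"wx":0,"wy":0,"wz":0,"tx":0.025,"ty":-0.002,"tz":0,"gripper":1},{"wx":0,"wy":0,"wz":0,"tx":0.049,"ty":-0.004,"tz":0,"gripper":1},{"wx":0,"wy":0,"wz":0,"tx":0.074,"ty":-0.005,"tz":0,"gripper":1},{"wx":0,"wy":0,"wz":0,"tx":0.098,"ty":-0.007,"tz":0,"gripper":1},{"wx":0,"wy":0,"wz":0,"tx":0.123,"ty":-0.009,"tz":0,"gripper":1}]'|grep -E "clock|pos|ft"
python3 -m pendant '[{"wx":0,"wy":0,"wz":0,"tx":0.025,"ty":-0.002,"tz":0,"gripper":1},{"wx":0,"wy":0,"wz":0,"tx":0.05,"ty":-0.004,"tz":0,"gripper":1},{"wx":0,"wy":0,"wz":0,"tx":0.075,"ty":-0.005,"tz":0,"gripper":1},{"wx":0,"wy":0,"wz":0,"tx":0.099,"ty":-0.007,"tz":0,"gripper":1}]'|grep -E "clock|pos|ft"
python3 - <<'E'
from meas import *
import seam
s=env.state();f=grab_frame('wrist');np.savez('w11.npz',**f);print(s['ee_pos'])
f=np.load('w10.npz')
E
```

```text
clock: 21.2
ee_pos: [0.5652, -0.0601, 0.1575]
ft_force: [-0.0, 0.2, 0.2]
clock: 21.7
ee_pos: [0.5775, -0.061, 0.1575]
ft_force: [-1.2, 0.0, -0.1]
clock: 22.2
ee_pos: [0.5898, -0.0619, 0.1575]
ft_force: [-1.1, -0.1, 0.0]
clock: 22.6
ee_pos: [0.5997, -0.0626, 0.1575]
ft_force: [-0.9, -0.0, -0.1]
[ 0.59969804 -0.0626228   0.15751346]
```

```bash
python3 -m pendant '[{"wx":0,"wy":0,"wz":0,"tx":-0.002,"ty":-0.025,"tz":0,"gripper":1},{"wx":0,"wy":0,"wz":0,"tx":-0.004,"ty":-0.05,"tz":0,"gripper":1},{"wx":0,"wy":0,"wz":0,"tx":-0.006,"ty":-0.075,"tz":0,"gripper":1},{"wx":0,"wy":0,"wz":0,"tx":-0.007,"ty":-0.1,"tz":0,"gripper":1},{"wx":0,"wy":0,"wz":0,"tx":-0.009,"ty":-0.125,"tz":0,"gripper":1}]'|grep -E "clock|pos|ft"
python3 -m pendant '[{"wx":0,"wy":0,"wz":0,"tx":-0.002,"ty":-0.025,"tz":0,"gripper":1},{"wx":0,"wy":0,"wz":0,"tx":-0.004,"ty":-0.05,"tz":0,"gripper":1},{"wx":0,"wy":0,"wz":0,"tx":-0.006,"ty":-0.075,"tz":0,"gripper":1},{"wx":0,"wy":0,"wz":0,"tx":-0.007,"ty":-0.1,"tz":0,"gripper":1},{"wx":0,"wy":0,"wz":0,"tx":-0.009,"ty":-0.125,"tz":0,"gripper":1}]'|grep -E "clock|pos|ft"
python3 -m pendant '[{"wx":0,"wy":0,"wz":0,"tx":-0.002,"ty":-0.025,"tz":0,"gripper":1},{"wx":0,"wy":0,"wz":0,"tx":-0.004,"ty":-0.05,"tz":0,"gripper":1},{"wx":0,"wy":0,"wz":0,"tx":-0.006,"ty":-0.075,"tz":0,"gripper":1},{"wx":0,"wy":0,"wz":0,"tx":-0.007,"ty":-0.1,"tz":0,"gripper":1},{"wx":0,"wy":0,"wz":0,"tx":-0.009,"ty":-0.125,"tz":0,"gripper":1}]'|grep -E "clock|pos|ft"
python3 -m pendant '[{"wx":0,"wy":0,"wz":0,"tx":-0.002,"ty":-0.025,"tz":0,"gripper":1},{"wx":0,"wy":0,"wz":0,"tx":-0.004,"ty":-0.05,"tz":0,"gripper":1},{"wx":0,"wy":0,"wz":0,"tx":-0.005,"ty":-0.075,"tz":0,"gripper":1}]'|grep -E "clock|pos|ft"
python3 -m pendant '[{"wx":0,"wy":0,"wz":0,"tx":0,"ty":0,"tz":0.03,"gripper":1},{"wx":0,"wy":0,"wz":0,"tx":0,"ty":0,"tz":0.08,"gripper":1},{"wx":0,"wy":0,"wz":0,"tx":0,"ty":0,"tz":0.2,"gripper":1},{"wx":0,"wy":0,"wz":0,"tx":0,"ty":0,"tz":0.5,"gripper":1},{"wx":0,"wy":0,"wz":0,"tx":0,"ty":0,"tz":0.5,"gripper":1}]'|grep -E "clock|pos|ft"
```

```text
clock: 23.15
ee_pos: [0.5986, -0.0754, 0.1576]
ft_force: [0.3, 1.0, 0.6]
clock: 23.65
ee_pos: [0.5977, -0.0878, 0.1575]
ft_force: [0.7, 0.8, 0.6]
clock: 24.15
ee_pos: [0.5968, -0.1003, 0.1575]
ft_force: [-0.5, 1.1, -0.5]
clock: 24.45
ee_pos: [0.5963, -0.1078, 0.1575]
ft_force: [0.1, 1.4, 0.2]
clock: 24.95
ee_pos: [0.5991, -0.1084, 0.2133]
ft_force: [0.8, -0.3, 0.3]
```

```bash
python3 -m pendant '[{"wx":0,"wy":0,"wz":0,"tx":-0.12,"ty":0.24,"tz":0,"gripper":1},{"wx":0,"wy":0,"wz":0,"tx":-0.32,"ty":0.6,"tz":0,"gripper":1},{"wx":0,"wy":0,"wz":0,"tx":-0.522,"ty":0.988,"tz":0,"gripper":1}]'|grep -E "clock|pos"
python3 -m pendant '[{"wx":0,"wy":0,"wz":0,"tx":-0.174,"ty":0.33,"tz":0,"gripper":1},{"wx":0,"wy":0,"wz":0,"tx":-0.348,"ty":0.66,"tz":0,"gripper":1},{"wx":0,"wy":0,"wz":0,"tx":-0.522,"ty":0.988,"tz":0,"gripper":1}]'|grep -E "clock|pos"
python3 -m pendant '[{"wx":0,"wy":0,"wz":0,"tx":-0.174,"ty":0.33,"tz":0,"gripper":1},{"wx":0,"wy":0,"wz":0,"tx":-0.348,"ty":0.66,"tz":0,"gripper":1},{"wx":0,"wy":0,"wz":0,"tx":-0.522,"ty":0.988,"tz":0,"gripper":1}]'|grep -E "clock|pos"
python3 -m pendant '[{"wx":0,"wy":0,"wz":0,"tx":-0.2,"ty":0.38,"tz":0,"gripper":1},{"wx":0,"wy":0,"wz":0,"tx":-0.4,"ty":0.76,"tz":0,"gripper":1},{"wx":0,"wy":0,"wz":0,"tx":-0.522,"ty":0.988,"tz":0,"gripper":1},{"wx":0,"wy":0,"wz":0,"tx":-0.522,"ty":0.988,"tz":0,"gripper":1},{"wx":0,"wy":0,"wz":0,"tx":-0.522,"ty":0.988,"tz":0,"gripper":1}]'|grep -E "clock|pos"
python3 -m pendant '[{"wx":0,"wy":0,"wz":0,"tx":0,"ty":0,"tz":0,"gripper":1},{"wx":0,"wy":0,"wz":0,"tx":0,"ty":0,"tz":0,"gripper":1},{"wx":0,"wy":0,"wz":0,"tx":0,"ty":0,"tz":0,"gripper":1}]'
```

```text
clock: 25.25
ee_pos: [0.5436, -0.0084, 0.2076]
clock: 25.55
ee_pos: [0.491, 0.0913, 0.2078]
clock: 25.85
ee_pos: [0.4389, 0.19, 0.2079]
clock: 26.35
ee_pos: [0.3873, 0.2879, 0.2076]
clock: 26.65
ee_pos: [0.388, 0.2868, 0.2075]
ee_rot: [0.0, 0.995, -0.098, 0.0]
ft_force: [0.4, 0.5, 0.2]
grip_width: 0.0156
grasp_force: 30.0
```

```bash
python3 -m pendant '[{"wx":0,"wy":0,"wz":0,"tx":-0.002,"ty":0.003,"tz":-0.2,"gripper":1},{"wx":0,"wy":0,"wz":0,"tx":-0.002,"ty":0.003,"tz":-0.35,"gripper":1},{"wx":0,"wy":0,"wz":0,"tx":-0.002,"ty":0.003,"tz":-0.5,"gripper":1},{"wx":0,"wy":0,"wz":0,"tx":-0.002,"ty":0.003,"tz":-0.65,"gripper":1},{"wx":0,"wy":0,"wz":0,"tx":-0.002,"ty":0.003,"tz":-0.75,"gripper":1}]'|grep -E "clock|pos|ft"
python3 -m pendant '[{"wx":0,"wy":0,"wz":0,"tx":0,"ty":0,"tz":-0.08,"gripper":1},{"wx":0,"wy":0,"wz":0,"tx":0,"ty":0,"tz":-0.16,"gripper":1},{"wx":0,"wy":0,"wz":0,"tx":0,"ty":0,"tz":-0.22,"gripper":1},{"wx":0,"wy":0,"wz":0,"tx":0,"ty":0,"tz":-0.24,"gripper":1},{"wx":0,"wy":0,"wz":0,"tx":0,"ty":0,"tz":-0.25,"gripper":1}]'|grep -E "clock|pos|ft"
python3 -m pendant '[{"wx":0,"wy":0,"wz":0,"tx":0,"ty":0,"tz":-0.005,"gripper":1},{"wx":0,"wy":0,"wz":0,"tx":0,"ty":0,"tz":-0.005,"gripper":1},{"wx":0,"wy":0,"wz":0,"tx":0,"ty":0,"tz":-0.005,"gripper":1}]'
```

```text
clock: 27.15
ee_pos: [0.3871, 0.2871, 0.1314]
ft_force: [1.0, -0.2, -0.8]
clock: 27.65
ee_pos: [0.3874, 0.2879, 0.1075]
ft_force: [0.4, 0.0, -1.1]
clock: 27.95
ee_pos: [0.3875, 0.288, 0.1074]
ee_rot: [-0.0, 0.995, -0.097, 0.0]
ft_force: [1.0, 1.4, -0.5]
grip_width: 0.016
grasp_force: 30.0
```

```bash
python3 -m pendant '[{"wx":0,"wy":0,"wz":0,"tx":0,"ty":-0.005,"tz":-0.008,"gripper":1},{"wx":0,"wy":0,"wz":0,"tx":0,"ty":-0.005,"tz":-0.016,"gripper":1},{"wx":0,"wy":0,"wz":0,"tx":0,"ty":-0.005,"tz":-0.016,"gripper":1},{"wx":0,"wy":0,"wz":0,"tx":0,"ty":-0.005,"tz":-0.016,"gripper":1}]'
```

```text
clock: 28.35
ee_pos: [0.3874, 0.2874, 0.1055]
ee_rot: [-0.0, 0.995, -0.097, 0.0]
ft_force: [-0.4, -0.0, -1.2]
grip_width: 0.0157
grasp_force: 30.0
```

```bash
python3 -m pendant '[{"wx":0,"wy":0,"wz":0,"tx":0,"ty":0,"tz":0,"gripper":-1},{"wx":0,"wy":0,"wz":0,"tx":0,"ty":0,"tz":0,"gripper":-1},{"wx":0,"wy":0,"wz":0,"tx":0,"ty":0,"tz":0,"gripper":-1},{"wx":0,"wy":0,"wz":0,"tx":0,"ty":0,"tz":0,"gripper":-1},{"wx":0,"wy":0,"wz":0,"tx":0,"ty":0,"tz":0,"gripper":-1}]'
python3 -m pendant '[{"wx":0,"wy":0,"wz":0,"tx":0,"ty":0,"tz":0,"gripper":-1},{"wx":0,"wy":0,"wz":0,"tx":0,"ty":0,"tz":0.2,"gripper":-1},{"wx":0,"wy":0,"wz":0,"tx":0,"ty":0,"tz":0.6,"gripper":-1},{"wx":0,"wy":0,"wz":0,"tx":0,"ty":0,"tz":1,"gripper":-1}]'
python3 -m pendant '[{"wx":0,"wy":0,"wz":0,"tx":-0.3,"ty":-0.3,"tz":0.5,"gripper":-1},{"wx":0,"wy":0,"wz":0,"tx":-0.3,"ty":-1,"tz":0.5,"gripper":-1},{"wx":0,"wy":0,"wz":0,"tx":-0.3,"ty":-1,"tz":0.5,"gripper":-1},{"wx":0,"wy":0,"wz":0,"tx":-0.3,"ty":-1,"tz":0.5,"gripper":-1},{"wx":0,"wy":0,"wz":0,"tx":-0.3,"ty":-1,"tz":0.5,"gripper":-1}]'
python3 - <<'E'
from h import *
f=grab_frame('scene')
cv2.imwrite('pics/s12.png',cv2.resize(f['img'][90:310,80:420,::-1],(800,518),interpolation=cv2.INTER_CUBIC))
p=world(f,np.ones((420,560),bool));b=p[(abs(p[:,0]-.387)<.02)&(abs(p[:,1]-.285)<.02)&(p[:,2]>.137)&(p[:,2]<.16)]
print(len(b),b.mean(0),b[:,2].max())
a=p[(p[:,2]>.081)&(p[:,2]<.092)&(p[:,1]<.05)&(p[:,1]>-.03)&(abs(p[:,0]-.58)<.07)]
print(len(a),cv2.minAreaRect((a[:,:2]*1000).astype(np.float32)))
E
```

```text
clock: 28.85
ee_pos: [0.3873, 0.2874, 0.1054]
ee_rot: [0.0, 0.995, -0.097, -0.0]
ft_force: [-0.5, -0.7, -0.1]
grip_width: 0.0479
grasp_force: 0.0
clock: 29.25
ee_pos: [0.3865, 0.287, 0.2058]
ee_rot: [0.001, 0.995, -0.097, -0.001]
ft_force: [0.6, -0.2, 1.4]
grip_width: 0.0798
grasp_force: 0.0
clock: 29.75
ee_pos: [0.3576, 0.1873, 0.2558]
ee_rot: [-0.0, 0.995, -0.098, 0.001]
ft_force: [-0.2, 0.3, 0.5]
grip_width: 0.087
grasp_force: 0.0
39 [0.38810009 0.28524955 0.14264967] 0.14837484242224186
158 ((580.7504272460938, 9.167708396911621), (9.900798797607422, 101.327392578125), 85.83019256591797)
```

View pics/s12.png

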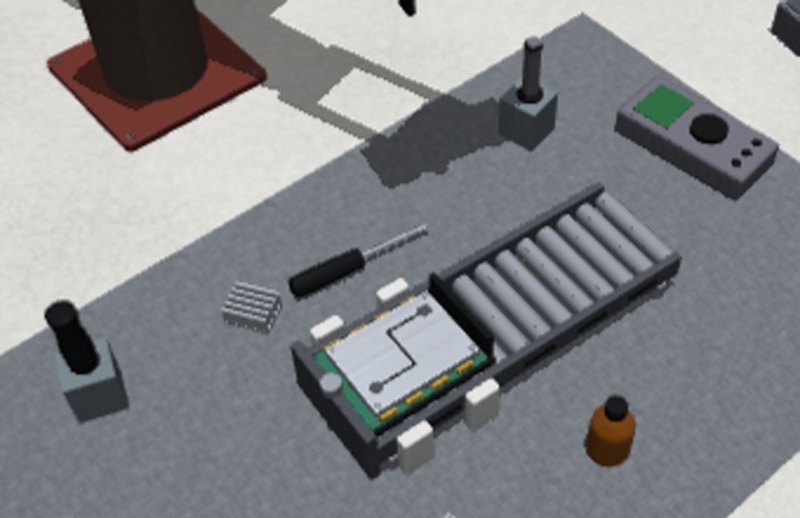

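The picture shows the probe upright in its stand (530, 90), the carrier against the stop (400, 350), and the bystanders in place.

```bash
python3 -c "
from bench import sign_off
print(sign_off())"
```

```text
the job is handed in; nothing more can be done
None
```

The job is handed in at about 30 s: the carrier is home against the stop, the seam was traced pad to pad at 2.5 cm/s with the tip pressed in about 4 mm by the tool height, and the probe is back upright in its stand; the last picture shows nothing else on the bench disturbed.

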